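# Start the nitrogen purge: open the interlocked outlet and inlet valves in order

### The job

The copper manifold is set up for brazing and needs its nitrogen purge started: swing the blue outlet lever open, anticlockwise seen from above, until it bears firmly on its stop screw, which frees the interlock, then open the red nitrogen inlet lever anticlockwise in the same way until it bears firmly on its own stop. Feel for the stops, bearing on each for a moment with a firm push but never heaving on it, never force the red lever against the interlock, take your hand away when both are fully open, and leave the jar, the brass tee and the wire brush where they are.

Things in the scene. Friction and masses are not known exactly. Their poses are not given: they have to be found in the camera images.
- rig: Purge rig bolted to the bench, place and heading vary: grey base plate 270 x 300 x 10 mm, two brass ball valves side by side, 22 mm copper pipes (centres 45 up) along its x to a copper ladder manifold on bricks on its +x side, with a gauge (top 125 up) at the +y end. Origin on the bench midway between the two stems, z up; outlet stem 45 to +y of it, inlet stem 45 to -y.
- outlet_lever: Outlet lever with blue sleeve, and its yellow interlock disc (radius 49, 81 to 86 up). Origin on the stem axis at bench height, x out along the lever, z up: its heading shows the opening. Shut it points to the rig's +y; it opens anticlockwise to nearly -x, where it meets its stop. Starts 0 to 20 degrees open. Opened to within about 6 degrees of a quarter turn, the disc's scallop frees the inlet.
- outlet_grip (a point): Centre of the blue sleeve: 16 wide, 20 tall, 80 long, 108 from the stem, 108 above the bench, free air around and below. From the stem to it runs a flat steel bar 18 wide, 6 thick, 97 up. Stiff: turning takes a steady push of about 4.5 N square to the lever here; it stays where left.
- outlet_valve: Fixed valve body with grey stop bracket (16 square, 106 tall, 62 from the stem to the rig's -x, on the rig's centre line) and adjustable stop screw. Origin on the stem axis at bench height. The stop is met anywhere from 86 to 94 degrees from shut and must be felt; it is stiff (yields under 1 mm). Bearing firmly: 10 to 16 N in all at the sleeve centre, held half a second; over 20 N strains it.
- inlet_lever: Nitrogen inlet lever with red sleeve, and its plain metal disc that overlaps the outlet's. Origin and axes as the outlet lever's. Shut (as it starts) it points to the rig's -y; it opens anticlockwise to nearly +x, where it meets its stop. Until the outlet is open it turns only 2 degrees, then jams; over about 20 N at the sleeve then strains the interlock.
- inlet_grip (a point): Centre of the red sleeve: same sizes, heights and stiffness as the blue one (108 from its stem, 108 above the bench).
- inlet_valve: Fixed valve body with a like stop bracket (62 from the stem to the rig's +x, on the rig's centre line) and stop screw, met anywhere from 86 to 94 degrees from shut, with the same firm-bearing and limit forces as the outlet's. Origin on the stem axis at bench height.
- jar_centre (a point): Bystander: blue flux jar with white cap, 62 in diameter, 62 tall; point at its centre. Leave alone.
- tee_centre (a point): Bystander: loose brass tee fitting, 60 long, 32 tall; point at its centre. Leave alone.
- brush_centre (a point): Bystander: wire brush on a wooden back, 240 x 24 x 29, lying bristles up; point at its centre. Leave alone.

How it is judged:
On the way, in this order (a step that is already met when the one before it is completed fails the run):
1. the outlet lever bears firmly on its stop (more than 6 N at the stop screw for 0.3 s) (contact force between outlet_lever and outlet_valve above 6 N and x of outlet_grip in the frame of rig below -0.1 m), for 0.3 s.
2. the inlet lever bears firmly on its stop (more than 6 N at the stop screw for 0.3 s) (contact force between inlet_lever and inlet_valve above 6 N and x of inlet_grip in the frame of rig above 0.1 m), for 0.3 s.
At the end, for the whole second after the job is handed in: Both levers stand open and at rest: the blue outlet lever points to -x and the red inlet lever to +x of the rig, neither more than 6 degrees short of a full quarter turn from shut (wherever their stops are set) (x of outlet_grip in the frame of rig below -0.1 m and y of outlet_grip in the frame of rig below 0.0565 m and x of inlet_grip in the frame of rig above 0.1 m and y of inlet_grip in the frame of rig above -0.0565 m and angular speed of each of outlet_lever, inlet_lever below 0.05 rad/s); the robot touches nothing.
It fails at once if a stop is strained: more than 35 N at a stop screw (contact force between outlet_lever and outlet_valve above 35 N or contact force between inlet_lever and inlet_valve above 35 N).
It fails at once if the interlock is forced: more than 80 N between the two discs (contact force between outlet_lever and inlet_lever above 80 N).
It fails at once if the jar, the brass tee or the wire brush is shifted by more than 30 mm (distance of any of jar_centre, tee_centre, brush_centre from where it was at the start of the episode above 0.03 m).
It also fails if it takes over 67 s, if anything falls off the work surface, if the arm or the gripper's body presses on something with over 40 N, if the wrist force passes 120 N, or if a joint passes its speed limit or range.

### The arm

A 7-joint arm with a two-finger parallel gripper is mounted at the origin on the work surface. World frame = base frame: x ahead of the robot, y to its left, z up, the work surface at z = 0. Lengths are in m, angles in rad, forces in N, time in s.
With the tool pointing down it reaches from about 0.425 to 0.925 m from the base axis. Payload 6.8 kg.
Tool frame: the origin (TCP) lies at the very end of the fingers, on their centre line; the grasp point (between the pads) lies 19 mm behind it; z points along the fingers, x is the direction in which the jaws open and shut, and the axes are right-handed (so a half turn about z gives the same grasp; the last joint's range is limited). The gripper opens to 85 mm and grips with 20 to 120 N. Pads are 22 mm wide; open, the fingers measure 114 mm over their backs; the gripper's body (76 mm by 85 mm) begins 54 mm behind the grasp point. The pads swing forward as they close: fully open they stand 13 mm farther back than shut.
Start: joints at [-1.367, 0.477, 0.022, 1.555, -0.011, 1.109, -0.083], TCP at [0.207, 0.642, 0.231] pointing down, gripper open.
Joint ranges: [-2.96, 2.96], [-0.34, 2.1], [-1.41, 1.46], [0.24, 2.44], [-1.37, 4.51], [0.17, 1.92], [-2.96, 2.96]. Speed limits (rad/s): [2.39, 2.39, 3.14, 3.14, 3.14, 3.14, 3.14].

### API

Orientations are given as a unit quaternion [w, x, y, z].
In Python, from station import get_obs, read_camera, calibration, hand_in, recognise, outline_of, place_of gives the robot as it stands.
- The arm moves only by the tool move_arm, never from a script. Its argument "steps" is a list of rows, each an object with "fingers": the finger opening in mm, from 0 to 85.4; "translation": the shift along the world's x, y, z in mm, a list of three; "turn": the turn about the world's z in rad. In form: [{"fingers": fingers, "translation": [dx, dy, dz], "turn": turn}, ...]. A call has 1 to 10 rows; each row shifts and turns the commanded pose from where the row before left it; what a row does not reach is not made up. A row lasts 1/8 s, in which the tool goes at most 62.5 mm and 10.7 degrees, less where a joint would pass 70% of its speed; a pose out of reach is approached as far as the arm can. A call with a gripper value outside its range is refused whole. The fingers move at their own pace and stop on an object; "newtons" is the grip in N (left out, the last holds). Time passes only in rows, so rows that do not move let the fingers close. It gives the time, the measured TCP pose, the force and the opening at its end, in the units of the state.
- get_obs(): the state, without advancing time (a new reading comes with each control period).
- read_camera(name): name is "scene" or "top"; returns the picture (384x512x3 uint8, blue, green, red); there is no depth.
- calibration(name): a dict with "camera_matrix" (3x3 intrinsics, pixels), "rvec" (rotation vector, rad) and "tvec" (3), from world to camera coordinates, as OpenCV has them. Camera axes: x right, y down, z forward; pixel columns grow to the right and rows downward; lengths in m; the calibration is good to about 2 mm. A picture is of the moment at which its call begins. calibration takes no time and is no camera call.
- hand_in(): hands the job in, once; it reports no verdict.
Trained networks look in the newest picture that a camera, given by its name, has taken for a name from the list of things; names that differ only in an ending like _2 or _b are one class to them, and where a whole thing is asked for, a point or a joint stands for the part that bears it (a point fixed in the world has none). Each returns a list of dicts, best first, with "conf" (0 to 1); they miss things now and then, are a little off and sometimes report something else, mostly with a low value. They report only what shows in the picture. A call takes as long as a camera call.
- recognise(camera, name): "xy" ([column, row] in pixels, amid what is visible of it).
- outline_of(camera, name): "mask" (384x512 bool, what is visible of it) and "xy" ([column, row] in pixels, amid what is visible of it).
- place_of(camera, name): "xy" ([column, row] in pixels: a listed point, or the origin of a listed thing).
The state is a dict: "t": time; "q": joint angles; "joint_vel": joint speeds; "joint_torque": joint torques, N m; "eef_pos": TCP position; "tool_rot": TCP orientation; "contact_force": force on the tool from outside, world axes, zero at the start; "torque": the same for the moment, N m; "gripper_width": opening from 0.0 (shut) to 1.0 (fully open).
Only numpy, scipy, OpenCV 4.12 (cv2) and the standard library are available. Lean on these libraries where they do the work, as an engineer would, in place of code of your own. Each camera call takes 0.05 s, during which the arm holds its last target.

## Working session

There is one attempt and no reset: what is moved stays moved. The work goes in short steps, Python scripts to look and compute and a tool call to move; the robot and the scene stay as the last step left them, time stands still between calls to the robot, and variables do not carry over. Pictures are saved under pics/ and viewed, and the job is handed in when it is done.

Besides the shell and the picture viewer there is one more tool, called after ">>>" as a command line: name --argument value ..., lists and objects as JSON in quotes. move_arm: Moves the arm, as the interface text tells. Its arguments: {"type":"object","properties":{"steps":{"type":"array"},"newtons":{"type":"number"}},"required":["steps"]}

```bash
mkdir -p pics; ls
cat > h.py <<'E'
import numpy as np,cv2
from station import *
def cal(n):
    c=calibration(n);K=np.array(c["camera_matrix"],float);R=cv2.Rodrigues(np.array(c["rvec"],float))[0];t=np.array(c["tvec"],float).ravel();return K,R,t
def ray(n,xy):
    K,R,t=cal(n);d=R.T@np.linalg.inv(K)@np.array([xy[0],xy[1],1.]);return -R.T@t,d
def atz(n,xy,z):
    o,d=ray(n,xy);return o+d*(z-o[2])/d[2]
def proj(n,p):
    K,R,t=cal(n);q=K@(R@np.array(p,float)+t);return q[:2]/q[2]
E
python3 - <<'E'
from h import *
for n in("scene","top"):
    cv2.imwrite(f"pics/{n}0.png",read_camera(n)); print(n,ray(n,(256,192)))
for n in("scene","top"):
    for k,z in (("rig",0),("outlet_lever",0),("inlet_lever",0),("outlet_grip",.108),("inlet_grip",.108),("outlet_valve",0),("inlet_valve",0),("jar_centre",.031),("tee_centre",.016),("brush_centre",.015)):
        for r in place_of(n,k)[:2]: print(n,k,np.round(r["xy"],1),round(r["conf"],2),np.round(atz(n,r["xy"],z),4))
o=get_obs();print(o)
E
```

```text
pics
scene (array([ 1.08500476, -0.31553178,  0.55657315]), array([-0.68975047,  0.42571677, -0.58691603]))
top (array([0.30172949, 0.03955688, 1.13509859]), array([ 0.16452921, -0.02255311, -0.98615058]))
scene rig [249.7 225.7] 0.88 [0.533  0.0114 0.    ]
scene outlet_grip [314.5 165.2] 0.82 [0.5332 0.1761 0.108 ]
scene inlet_grip [179.5 206.1] 0.67 [ 0.5272 -0.1401  0.108 ]
scene inlet_grip [229.5 233.9] 0.29 [ 0.6418 -0.0933  0.108 ]
scene outlet_valve [269.8 218.1] 0.82 [0.5325 0.0642 0.    ]
scene inlet_valve [231.  231.3] 0.66 [ 0.5293 -0.0331  0.    ]
scene jar_centre [319.6 181.4] 0.64 [0.5044 0.2248 0.031 ]
scene tee_centre [190.3 186.5] 0.85 [ 0.3525 -0.0527  0.016 ]
scene brush_centre [140.5 231. ] 0.6 [ 0.4516 -0.2058  0.015 ]
top rig [256.1 172.6] 0.93 [0.5367 0.0136 0.    ]
top outlet_lever [234.5 174. ] 0.68 [0.5329 0.0636 0.    ]
top outlet_lever [331.2 168.9] 0.33 [ 0.5471 -0.1612  0.    ]
top inlet_lever [276.2 173. ] 0.59 [ 0.5362 -0.0331  0.    ]
top outlet_grip [185.8 161.8] 0.58 [0.5361 0.1638 0.108 ]
top inlet_grip [334.  167.2] 0.96 [ 0.5275 -0.148   0.108 ]

[... 383 characters left out ...]
36712229,  0.47698759,  0.02243933,  1.5553943 , -0.01148754,
        1.10928943, -0.08305646]), 'joint_vel': array([-3.26481313e-04,  3.69394647e-05, -2.94603199e-04,  1.84820529e-03,
       -1.83212303e-03, -2.08926836e-03,  1.79499590e-03]), 'joint_torque': array([ 3.99750807e-04, -5.96322370e+01,  1.60644796e+00, -2.81546867e+01,
        1.23668468e-02,  1.66551734e-03, -1.47848129e-05]), 'eef_pos': array([0.20708208, 0.6424764 , 0.23131941]), 'tool_rot': array([-1.06577359e-05,  8.08317447e-01,  5.88746893e-01,  2.40959862e-05]), 'contact_force': array([ 0.03408323,  0.96500933, -0.43038879]), 'torque': array([ 0.0207208 ,  0.00337247, -0.01511676]), 'gripper_width': 1.0000715664549613}
```

View pics/scene0.png

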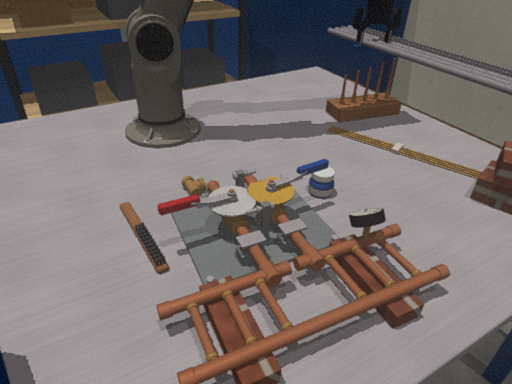

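View pics/top0.png

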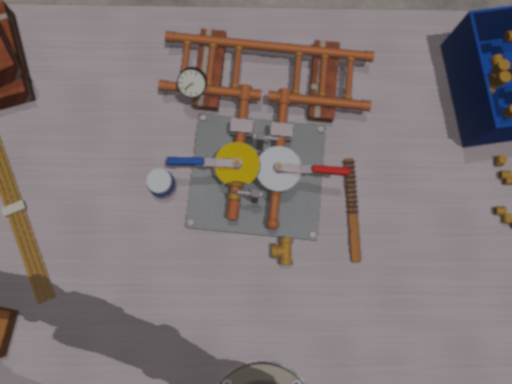

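Run:
```python
from h import *
P=[atz("top",p,.012)[:2] for p in((203,118),(324,128),(314,235),(190,222))]
print(np.round(P,4))
def hd(a,b): d=b-a; return np.degrees(np.arctan2(d[1],d[0])),np.linalg.norm(d)
print("xheads",hd(P[3],P[0]),hd(P[2],P[1]),"yheads",hd(P[1],P[0]),hd(P[2],P[3]))
for n in("top","scene"):
    im=cv2.imread(f"pics/{n}0.png");hsv=cv2.cvtColor(im,cv2.COLOR_BGR2HSV)
    for k in("outlet_grip","inlet_grip"):
        r=place_of(n,k)[0]["xy"]
        h=hsv[...,0].astype(int)
        m=((abs(h-112)<14) if k[0]=="o" else ((h<5)|(h>173)))&(hsv[...,1]>170)
        yy,xx=np.mgrid[:384,:512]; 
        m=m&(np.hypot(xx-r[0],yy-r[1])<32)
        q=np.c_[xx[m],yy[m]].astype(np.float32)
        W=np.array([atz(n,p,.113)[:2] for p in q]); c=W.mean(0); w,v=np.linalg.eigh(np.cov((W-c).T)); d=v[:,1]
        print(n,k,len(q),q.mean(0),np.round(c,4),np.degrees(np.arctan2(d[1],d[0])),np.sqrt(w*12))
    # discs
    for k,lo,hi in(("yellow",(18,150,120),(32,255,255)),):
        m=cv2.inRange(hsv,lo,hi); nl,l,s,ce=cv2.connectedComponentsWithStats(m);i=1+s[1:,4].argmax();x,y=s[i,:2];w,h=s[i,2:4]
        print(n,s[i],np.round(atz(n,(x+w/2,y+h/2),.086),4))
    for k in ("outlet_lever","inlet_lever"):
        for r in outline_of(n,k)[:1]: print(n,k,r["xy"],r["conf"],r["mask"].sum())
```

```text
[[ 0.663   0.1383]
 [ 0.6419 -0.1441]
 [ 0.3921 -0.1172]
 [ 0.4193  0.1622]]
xheads (np.float64(-5.609459060855675), np.float64(0.24480675214441316)) (np.float64(-6.144000444042455), np.float64(0.2512205446626676)) yheads (np.float64(85.7261546525658), np.float64(0.28319179462220256)) (np.float64(84.43094310339288), np.float64(0.28077119539917506))
top outlet_grip 81 [185.76543 160.17284] [0.5385 0.1634] 90.77768018150945 [0.00681578 0.06539382]
top inlet_grip 211 [331.11374 169.76778] [ 0.5208 -0.141 ] 86.06281378809909 [0.0125974  0.07707388]
top [ 215  141   44   45 1235] [0.5385 0.0567 0.086 ]
top outlet_lever [230.9, 161.9] 0.86 1997
top inlet_lever [286.8, 169.4] 0.9 1939
scene outlet_grip 3 [319.66666 161.33333] [0.5318 0.1911] 89.19931473829138 [0.00182016 0.03690682]
scene inlet_grip 166 [178.19276 201.12048] [ 0.5178 -0.1384] 85.76228167585487 [0.01318249 0.07788739]
scene [248 180  46  24 619] [0.5472 0.0534 0.086 ]
scene outlet_lever [278.8, 190.3] 0.95 1428
scene inlet_lever [220.0, 200.5] 0.56 1775
```

>>> move_arm --steps '[{"fingers": 0, "translation": [34, -43, 0], "turn": 0.03}, {"fingers": 0, "translation": [34, -43, 0], "turn": 0.03}, {"fingers": 0, "translation": [34, -43, 0], "turn": 0.03}, {"fingers": 0, "translation": [34, -43, 0], "turn": 0.03}, {"fingers": 0, "translation": [34, -43, 0], "turn": 0.03}, {"fingers": 0, "translation": [34, -43, 0], "turn": 0.03}, {"fingers": 0, "translation": [34, -43, 0], "turn": 0.03}, {"fingers": 0, "translation": [34, -43, 0], "turn": 0.03}, {"fingers": 0, "translation": [34, -43, 0], "turn": 0.03}, {"fingers": 0, "translation": [34, -43, 0], "turn": 0.04}]' --newtons 40

```text
t: 2.75
eef_pos: [0.5481, 0.2111, 0.2316]
tool_rot: [0.0, 0.707, 0.707, 0.0]
contact_force: [0.5, 0.2, -0.1]
gripper_width: 0.002
```

>>> move_arm --steps '[{"fingers": 0, "translation": [37, -46, 0], "turn": 0}, {"fingers": 0, "translation": [0, 0, -45], "turn": 0}, {"fingers": 0, "translation": [0, 0, -45], "turn": 0}, {"fingers": 0, "translation": [0, 0, -46], "turn": 0}, {"fingers": 0, "translation": [0, 0, 0], "turn": 0}]'

```text
t: 3.38
eef_pos: [0.5814, 0.1656, 0.0922]
tool_rot: [-0.001, 0.708, 0.707, -0.003]
contact_force: [0.1, -0.1, 0.3]
gripper_width: -0.001
```

Run:
```python
from h import *
for n in("scene","top"): cv2.imwrite(f"pics/{n}1.png",cv2.resize(read_camera(n)[80:280,120:400],None,fx=2.5,fy=2.5))
o=get_obs();print(o["eef_pos"],o["contact_force"])
```

```text
[0.58476988 0.16661216 0.09643177] [0.43012336 0.12103918 0.91204228]
```

View pics/scene1.png

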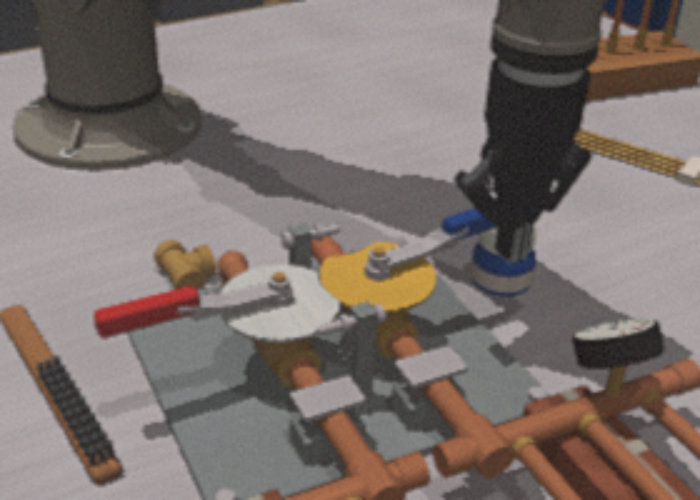

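View pics/top1.png

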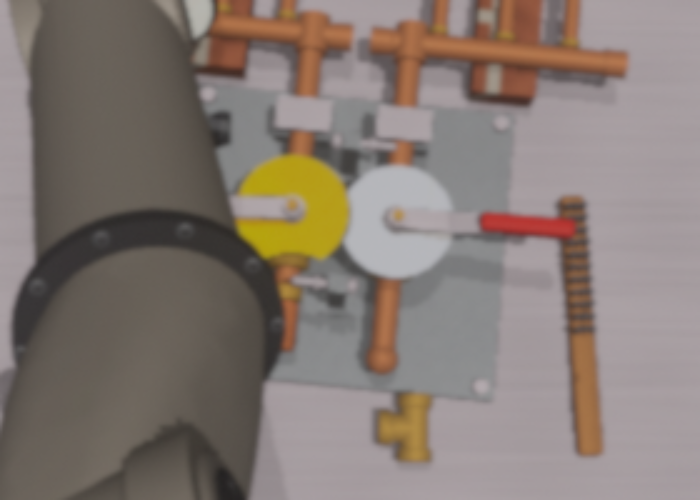

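Fingers stand on the +x side of the blue sleeve (crop scene ≈ (515,240)), clear of gauge and jar. Advance to feel contact.

>>> move_arm --steps '[{"fingers": 0, "translation": [-12, 0, 0], "turn": 0}, {"fingers": 0, "translation": [-10, 0, 0], "turn": 0}, {"fingers": 0, "translation": [-4, 0, 0], "turn": 0}, {"fingers": 0, "translation": [-3, 0, 0], "turn": 0}, {"fingers": 0, "translation": [-2, 0, 0], "turn": 0}, {"fingers": 0, "translation": [0, 0, 0], "turn": 0}]'

```text
t: 4.22
eef_pos: [0.5545, 0.167, 0.0963]
tool_rot: [0.001, 0.708, 0.706, 0.001]
contact_force: [5.1, 1.8, 3.1]
gripper_width: -0.002
```

Run:
```python
import numpy as np
S=np.array([.5385,.0567]);p=np.array([.554,.1665])-S
f=lambda a:np.array([[np.cos(a),-np.sin(a)],[np.sin(a),np.cos(a)]])@p
for i in range(18):print(i+1,np.round(1000*(f(np.radians(5*i+5))-f(np.radians(5*i))),1),np.round(S+f(np.radians(5*i+5)),4))
```

```text
1 [-9.6  0.9] [0.5444 0.1674]
2 [-9.7  0.1] [0.5347 0.1675]
3 [-9.6 -0.8] [0.5251 0.1668]
4 [-9.5 -1.6] [0.5155 0.1652]
5 [-9.4 -2.4] [0.5061 0.1628]
6 [-9.1 -3.2] [0.497  0.1595]
7 [-8.8 -4. ] [0.4882 0.1555]
8 [-8.4 -4.8] [0.4798 0.1508]
9 [-8.  -5.5] [0.4718 0.1453]
10 [-7.5 -6.1] [0.4644 0.1392]
11 [-6.9 -6.8] [0.4574 0.1324]
12 [-6.3 -7.4] [0.4512 0.125 ]
13 [-5.6 -7.9] [0.4455 0.1172]
14 [-4.9 -8.3] [0.4406 0.1088]
15 [-4.2 -8.7] [0.4365 0.1001]
16 [-3.4 -9.1] [0.4331 0.091 ]
17 [-2.6 -9.3] [0.4305 0.0817]
18 [-1.8 -9.5] [0.4287 0.0722]
```

>>> move_arm --steps '[{"fingers": 0, "translation": [-9.6, 0.9, 0], "turn": 0.087}, {"fingers": 0, "translation": [-9.7, 0.1, 0], "turn": 0.087}, {"fingers": 0, "translation": [-9.6, -0.8, 0], "turn": 0.087}, {"fingers": 0, "translation": [-9.5, -1.6, 0], "turn": 0.087}, {"fingers": 0, "translation": [-9.4, -2.4, 0], "turn": 0.087}, {"fingers": 0, "translation": [-9.1, -3.2, 0], "turn": 0.087}, {"fingers": 0, "translation": [-8.8, -4.0, 0], "turn": 0.087}, {"fingers": 0, "translation": [0, 0, 0], "turn": 0}]'

```text
t: 5.22
eef_pos: [0.4871, 0.1552, 0.0955]
tool_rot: [-0.0, 0.464, 0.886, -0.0]
contact_force: [2.2, 0.9, 1.5]
gripper_width: 0.004
```

>>> move_arm --steps '[{"fingers": 0, "translation": [-8.4, -4.8, 0], "turn": 0.087}, {"fingers": 0, "translation": [-8.0, -5.5, 0], "turn": 0.087}, {"fingers": 0, "translation": [-7.5, -6.1, 0], "turn": 0.087}, {"fingers": 0, "translation": [-6.9, -6.8, 0], "turn": 0.087}, {"fingers": 0, "translation": [-6.3, -7.4, 0], "turn": 0.087}, {"fingers": 0, "translation": [-5.6, -7.9, 0], "turn": 0.087}, {"fingers": 0, "translation": [-4.9, -8.3, 0], "turn": 0.087}, {"fingers": 0, "translation": [0, 0, 0], "turn": 0}]'

```text
t: 6.22
eef_pos: [0.4393, 0.1085, 0.0951]
tool_rot: [-0.001, 0.178, 0.984, -0.0]
contact_force: [1.1, 0.7, 0.6]
gripper_width: 0.002
```

Run:
```python
from h import *
for n in("scene","top"): cv2.imwrite(f"pics/{n}2.png",cv2.resize(read_camera(n)[80:280,120:400],None,fx=2.5,fy=2.5))
for i in range(4):
    o=get_obs();print(o["eef_pos"],o["contact_force"]);read_camera("top")
```

```text
[0.43895484 0.10858981 0.09490857] [-0.16512941  0.57127173  0.63887568]
[0.43888779 0.10860076 0.09485528] [0.33829752 0.46817118 0.22678142]
[0.43890238 0.10863149 0.09484628] [0.63632674 0.76357841 0.26738541]
[0.43891876 0.10859825 0.09486756] [ 0.30325433  0.66004185 -0.49847624]
```

View pics/scene2.png

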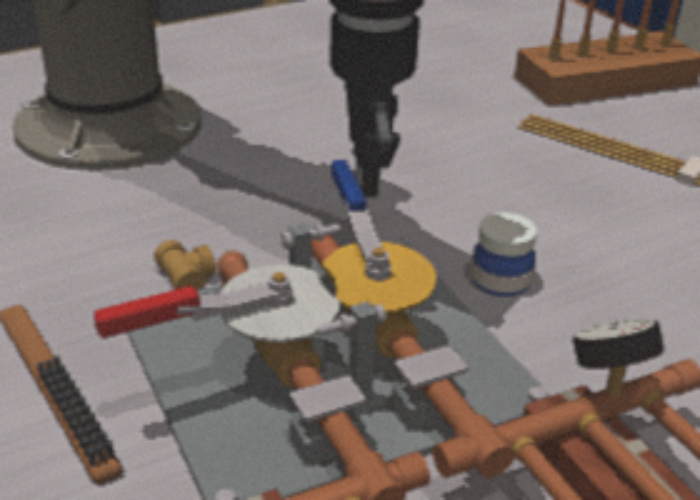

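View pics/top2.png

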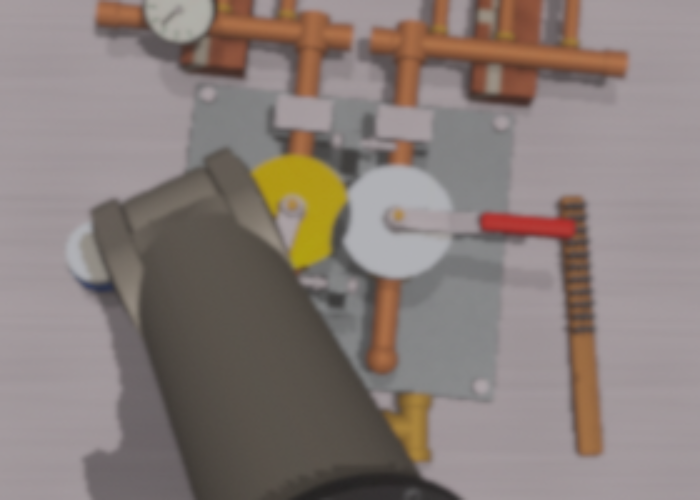

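Lever is about 20° short of the stop (scene crop sleeve (348,185)), still in front of the finger. Creep on.

>>> move_arm --steps '[{"fingers": 0, "translation": [-2.0, -4.5, 0], "turn": 0.043}, {"fingers": 0, "translation": [-2.0, -4.5, 0], "turn": 0.043}, {"fingers": 0, "translation": [-1, -2.0, 0], "turn": 0.02}]'

```text
t: 6.9
eef_pos: [0.4344, 0.0986, 0.095]
tool_rot: [-0.0, 0.123, 0.992, 0.0]
contact_force: [1.6, 5.0, -4.3]
gripper_width: 0.0
```

>>> move_arm --steps '[{"fingers": 0, "translation": [-1, -2.0, 0], "turn": 0.02}, {"fingers": 0, "translation": [0, 0, 0], "turn": 0}]'

```text
t: 7.15
eef_pos: [0.4334, 0.0957, 0.0951]
tool_rot: [-0.0, 0.114, 0.993, -0.0]
contact_force: [0.2, 4.3, -4.0]
gripper_width: -0.002
```

>>> move_arm --steps '[{"fingers": 0, "translation": [-0.4, -1.5, 0], "turn": 0.014}, {"fingers": 0, "translation": [-0.4, -1.5, 0], "turn": 0.014}]'

```text
t: 7.4
eef_pos: [0.4324, 0.0929, 0.0952]
tool_rot: [-0.001, 0.1, 0.995, -0.0]
contact_force: [-1.7, 4.9, -3.8]
gripper_width: -0.001
```

>>> move_arm --steps '[{"fingers": 0, "translation": [-0.4, -1, 0], "turn": 0.012}, {"fingers": 0, "translation": [-0.2, -0.7, 0], "turn": 0.007}]'

```text
t: 7.65
eef_pos: [0.432, 0.0918, 0.0952]
tool_rot: [-0.0, 0.09, 0.996, 0.0]
contact_force: [-0.4, 7.6, -5.0]
gripper_width: 0.002
```

>>> move_arm --steps '[{"fingers": 0, "translation": [0, 0, 0], "turn": 0}]'

```text
t: 7.78
eef_pos: [0.432, 0.0917, 0.0952]
tool_rot: [-0.0, 0.09, 0.996, 0.0]
contact_force: [-0.8, 6.6, -4.5]
gripper_width: 0.002
```

>>> move_arm --steps '[{"fingers": 0, "translation": [-0.1, -0.5, 0], "turn": 0}, {"fingers": 0, "translation": [0, 0, 0], "turn": 0}]'

```text
t: 8.02
eef_pos: [0.4319, 0.0916, 0.0952]
tool_rot: [-0.0, 0.09, 0.996, 0.001]
contact_force: [-0.0, 8.3, -4.1]
gripper_width: -0.001
```

>>> move_arm --steps '[{"fingers": 0, "translation": [-0.1, -0.6, 0], "turn": 0}, {"fingers": 0, "translation": [-0.1, -0.6, 0], "turn": 0}, {"fingers": 0, "translation": [0, 0, 0], "turn": 0}]'

```text
t: 8.4
eef_pos: [0.4318, 0.0912, 0.0952]
tool_rot: [-0.0, 0.09, 0.996, 0.001]
contact_force: [-1.4, 10.0, -4.9]
gripper_width: -0.002
```

>>> move_arm --steps '[{"fingers": 0, "translation": [-0.2, -0.8, 0], "turn": 0}, {"fingers": 0, "translation": [-0.1, -0.5, 0], "turn": 0}, {"fingers": 0, "translation": [0, 0, 0], "turn": 0}]'

```text
t: 8.78
eef_pos: [0.4318, 0.0908, 0.0953]
tool_rot: [0.0, 0.09, 0.996, 0.002]
contact_force: [-0.1, 12.4, -7.1]
gripper_width: -0.001
```

>>> move_arm --steps '[{"fingers": 0, "translation": [0, -0.4, 0], "turn": 0}, {"fingers": 0, "translation": [0, 0, 0], "turn": 0}, {"fingers": 0, "translation": [0, 0, 0], "turn": 0}, {"fingers": 0, "translation": [0, 0, 0], "turn": 0}, {"fingers": 0, "translation": [0, 0, 0], "turn": 0}]'

```text
t: 9.4
eef_pos: [0.4317, 0.0907, 0.0952]
tool_rot: [0.0, 0.09, 0.996, 0.002]
contact_force: [-0.8, 14.2, -7.0]
gripper_width: 0.0
```

>>> move_arm --steps '[{"fingers": 0, "translation": [0, 10, 0], "turn": 0}, {"fingers": 0, "translation": [0, 30, 0], "turn": 0}, {"fingers": 0, "translation": [0, 0, 50], "turn": 0}, {"fingers": 0, "translation": [0, 0, 50], "turn": -0.1}, {"fingers": 0, "translation": [-20, 60, 0], "turn": -0.17}, {"fingers": 0, "translation": [0, 0, 0], "turn": -0.17}]'

```text
t: 10.15
eef_pos: [0.4144, 0.1821, 0.1964]
tool_rot: [0.001, 0.296, 0.955, 0.001]
contact_force: [0.2, -0.9, -0.2]
gripper_width: 0.002
```

Run:
```python
from h import *
for n in("scene","top"): cv2.imwrite(f"pics/{n}3.png",cv2.resize(read_camera(n)[80:280,120:400],None,fx=2.5,fy=2.5))
for n in("scene","top"):
    for r in place_of(n,"outlet_grip")[:2]: print(n,r["xy"],r["conf"],atz(n,r["xy"],.108))
o=get_obs();print(o["eef_pos"],o["contact_force"])
```

```text
scene [251.9, 154.5] 0.76 [0.42586913 0.07714457 0.108     ]
top [230.5, 210.9] 0.73 [0.43297605 0.06867264 0.108     ]
top [330.6, 171.8] 0.61 [ 0.51751697 -0.14067067  0.108     ]
[0.41503689 0.1783508  0.19519271] [0.44721531 0.25287394 0.17196959]
```

View pics/scene3.png

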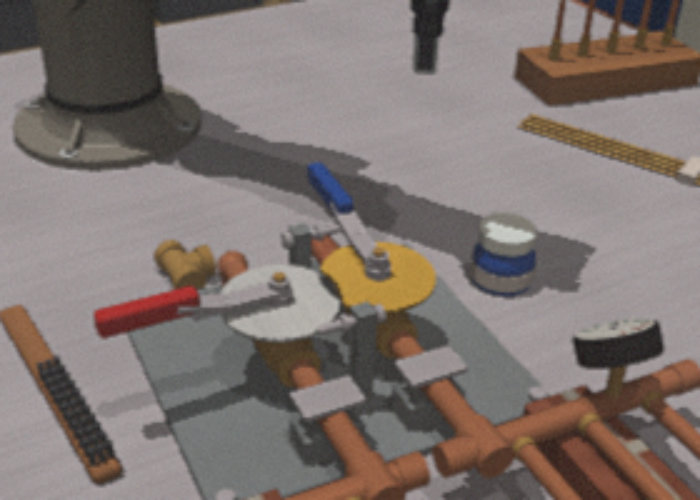

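View pics/top3.png

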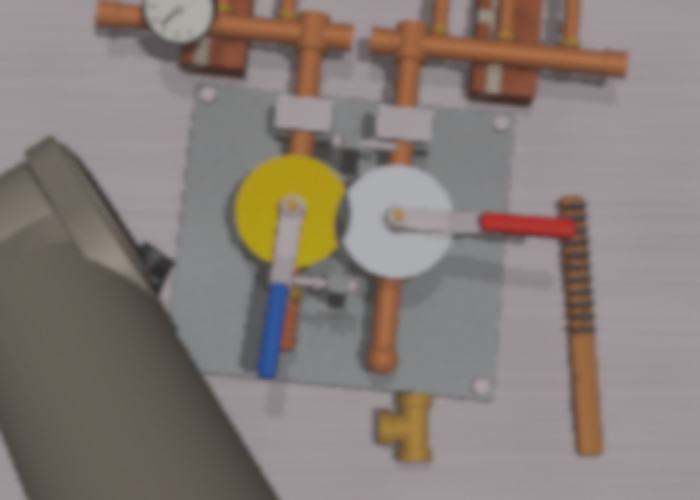

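>>> move_arm --steps '[{"fingers": 0, "translation": [10, -32, 0], "turn": -0.106}, {"fingers": 0, "translation": [10, -32, 0], "turn": -0.106}, {"fingers": 0, "translation": [10, -32, 0], "turn": -0.106}, {"fingers": 0, "translation": [10, -32, 0], "turn": -0.106}, {"fingers": 0, "translation": [6, -32, 0], "turn": -0.106}, {"fingers": 0, "translation": [6, -32, 0], "turn": -0.106}, {"fingers": 0, "translation": [4, -32, 0], "turn": -0.106}, {"fingers": 0, "translation": [4, -32, 0], "turn": -0.106}, {"fingers": 0, "translation": [3, -32, 0], "turn": -0.106}, {"fingers": 0, "translation": [3, -32, 0], "turn": -0.106}]'

```text
t: 11.6
eef_pos: [0.4811, -0.1427, 0.1953]
tool_rot: [-0.0, 0.74, 0.673, -0.0]
contact_force: [0.8, 0.8, -0.1]
gripper_width: 0.005
```

>>> move_arm --steps '[{"fingers": 0, "translation": [0, 0, 0], "turn": 0}]'

```text
t: 11.72
eef_pos: [0.4809, -0.1443, 0.1953]
tool_rot: [0.0, 0.741, 0.672, -0.0]
contact_force: [-0.6, 0.5, -0.5]
gripper_width: 0.0
```

>>> move_arm --steps '[{"fingers": 0, "translation": [0, 2, -50], "turn": 0}, {"fingers": 0, "translation": [0, 0, -50], "turn": 0}, {"fingers": 0, "translation": [8, 0, 0], "turn": 0}, {"fingers": 0, "translation": [6, 0, 0], "turn": 0}, {"fingers": 0, "translation": [3, 0, 0], "turn": 0}]'

```text
t: 12.35
eef_pos: [0.5004, -0.1388, 0.0974]
tool_rot: [0.002, 0.738, 0.675, 0.001]
contact_force: [0.1, 0.7, -0.7]
gripper_width: -0.003
```

>>> move_arm --steps '[{"fingers": 0, "translation": [2, 0, 0], "turn": 0}, {"fingers": 0, "translation": [2, 0, 0], "turn": 0}]'

```text
t: 12.6
eef_pos: [0.5024, -0.1386, 0.0961]
tool_rot: [0.0, 0.738, 0.675, 0.0]
contact_force: [-0.5, -0.3, -0.4]
gripper_width: -0.004
```

>>> move_arm --steps '[{"fingers": 0, "translation": [2, 0, 0], "turn": 0}, {"fingers": 0, "translation": [1, 0, 0], "turn": 0}]'

```text
t: 12.85
eef_pos: [0.504, -0.1386, 0.0952]
tool_rot: [-0.001, 0.738, 0.675, -0.001]
contact_force: [-4.0, -0.1, 3.4]
gripper_width: 0.001
```

>>> move_arm --steps '[{"fingers": 0, "translation": [2, 0, 0], "turn": 0}, {"fingers": 0, "translation": [1.5, 0, 0], "turn": 0}]'

```text
t: 13.1
eef_pos: [0.5072, -0.1389, 0.095]
tool_rot: [-0.001, 0.738, 0.675, -0.001]
contact_force: [-6.3, -1.5, 3.2]
gripper_width: -0.001
```

>>> move_arm --steps '[{"fingers": 0, "translation": [1.5, 0, 0], "turn": 0.01}, {"fingers": 0, "translation": [1.5, 0, 0], "turn": 0.01}]'

```text
t: 13.35
eef_pos: [0.5102, -0.1394, 0.095]
tool_rot: [-0.001, 0.731, 0.682, -0.001]
contact_force: [-5.2, -2.4, 2.7]
gripper_width: -0.001
```

>>> move_arm --steps '[{"fingers": 0, "translation": [1.5, 0, 0], "turn": 0.01}, {"fingers": 0, "translation": [1.5, 0, 0], "turn": 0.01}]'

```text
t: 13.6
eef_pos: [0.5131, -0.1398, 0.095]
tool_rot: [-0.001, 0.725, 0.689, -0.001]
contact_force: [-6.0, -3.2, 1.9]
gripper_width: -0.002
```

Run:
```python
import numpy as np
S=np.array([.5311,-.0329]);p=np.array([.5131,-.1397])-S
f=lambda a:np.array([[np.cos(a),-np.sin(a)],[np.sin(a),np.cos(a)]])@p
for i in range(18):print(i+1,np.round(1000*(f(np.radians(5*i+5))-f(np.radians(5*i))),1),np.round(S+f(np.radians(5*i+5)),4))
```

```text
1 [ 9.4 -1.2] [ 0.5225 -0.1409]
2 [ 9.4 -0.3] [ 0.5319 -0.1412]
3 [9.4 0.5] [ 0.5414 -0.1407]
4 [9.4 1.3] [ 0.5507 -0.1394]
5 [9.2 2.1] [ 0.5599 -0.1373]
6 [9.  2.9] [ 0.5689 -0.1344]
7 [8.7 3.7] [ 0.5776 -0.1307]
8 [8.3 4.4] [ 0.586  -0.1263]
9 [7.9 5.1] [ 0.5939 -0.1211]
10 [7.5 5.8] [ 0.6013 -0.1153]
11 [6.9 6.4] [ 0.6083 -0.1089]
12 [6.3 7. ] [ 0.6146 -0.1019]
13 [5.7 7.5] [ 0.6203 -0.0943]
14 [5. 8.] [ 0.6253 -0.0863]
15 [4.3 8.4] [ 0.6296 -0.0779]
16 [3.5 8.8] [ 0.6332 -0.0692]
17 [2.8 9. ] [ 0.6359 -0.0601]
18 [2.  9.2] [ 0.6379 -0.0509]
```

>>> move_arm --steps '[{"fingers": 0, "translation": [9.4, -1.2, 0], "turn": 0.087}, {"fingers": 0, "translation": [9.4, -0.3, 0], "turn": 0.087}, {"fingers": 0, "translation": [9.4, 0.5, 0], "turn": 0.087}, {"fingers": 0, "translation": [9.4, 1.3, 0], "turn": 0.087}, {"fingers": 0, "translation": [9.2, 2.1, 0], "turn": 0.087}, {"fingers": 0, "translation": [9.0, 2.9, 0], "turn": 0.087}, {"fingers": 0, "translation": [8.7, 3.7, 0], "turn": 0.087}]'

```text
t: 14.48
eef_pos: [0.5778, -0.1308, 0.0948]
tool_rot: [-0.001, 0.483, 0.875, -0.001]
contact_force: [-4.7, -2.3, 2.7]
gripper_width: 0.002
```

>>> move_arm --steps '[{"fingers": 0, "translation": [8.3, 4.4, 0], "turn": 0.087}, {"fingers": 0, "translation": [7.9, 5.1, 0], "turn": 0.087}, {"fingers": 0, "translation": [7.5, 5.8, 0], "turn": 0.087}, {"fingers": 0, "translation": [6.9, 6.4, 0], "turn": 0.087}, {"fingers": 0, "translation": [6.3, 7.0, 0], "turn": 0.087}, {"fingers": 0, "translation": [5.7, 7.5, 0], "turn": 0.087}, {"fingers": 0, "translation": [5.0, 8.0, 0], "turn": 0.087}, {"fingers": 0, "translation": [0, 0, 0], "turn": 0}]'

```text
t: 15.48
eef_pos: [0.6265, -0.0855, 0.0949]
tool_rot: [-0.0, 0.2, 0.98, -0.0]
contact_force: [-1.5, -0.5, 0.5]
gripper_width: 0.001
```

>>> move_arm --steps '[{"fingers": 0, "translation": [2.2, 4.2, 0], "turn": 0.043}, {"fingers": 0, "translation": [2.1, 4.2, 0], "turn": 0.043}, {"fingers": 0, "translation": [1.9, 4.3, 0], "turn": 0.043}, {"fingers": 0, "translation": [1, 2.2, 0], "turn": 0.022}]'

```text
t: 15.98
eef_pos: [0.6331, -0.0719, 0.0949]
tool_rot: [-0.001, 0.125, 0.992, -0.001]
contact_force: [-3.5, -4.5, 1.0]
gripper_width: -0.001
```

>>> move_arm --steps '[{"fingers": 0, "translation": [0.8, 2.0, 0], "turn": 0.02}, {"fingers": 0, "translation": [0.8, 2.0, 0], "turn": 0.02}]'

```text
t: 16.23
eef_pos: [0.6345, -0.0681, 0.0949]
tool_rot: [-0.001, 0.106, 0.994, -0.001]
contact_force: [-3.3, -4.5, 0.1]
gripper_width: 0.003
```

>>> move_arm --steps '[{"fingers": 0, "translation": [0.7, 1.8, 0], "turn": 0.017}, {"fingers": 0, "translation": [0.6, 1.5, 0], "turn": 0.015}]'

```text
t: 16.48
eef_pos: [0.6355, -0.0654, 0.0949]
tool_rot: [-0.001, 0.09, 0.996, -0.001]
contact_force: [-4.8, -6.4, 2.5]
gripper_width: -0.0
```

>>> move_arm --steps '[{"fingers": 0, "translation": [0, 0, 0], "turn": 0}]'

```text
t: 16.6
eef_pos: [0.6355, -0.0654, 0.0949]
tool_rot: [-0.001, 0.09, 0.996, -0.001]
contact_force: [-4.9, -5.3, 1.4]
gripper_width: 0.002
```

>>> move_arm --steps '[{"fingers": 0, "translation": [0.2, 0.8, 0], "turn": 0}, {"fingers": 0, "translation": [0, 0, 0], "turn": 0}]'

```text
t: 16.85
eef_pos: [0.6355, -0.0653, 0.0949]
tool_rot: [-0.001, 0.091, 0.996, -0.002]
contact_force: [-5.5, -7.0, 1.5]
gripper_width: 0.0
```

>>> move_arm --steps '[{"fingers": 0, "translation": [-0.5, 0.6, 0], "turn": 0}, {"fingers": 0, "translation": [-0.5, 0.6, 0], "turn": 0}, {"fingers": 0, "translation": [0, 0, 0], "turn": 0}]'

```text
t: 17.23
eef_pos: [0.6355, -0.0651, 0.095]
tool_rot: [-0.0, 0.091, 0.996, -0.002]
contact_force: [-1.5, -7.9, -1.4]
gripper_width: 0.004
```

>>> move_arm --steps '[{"fingers": 0, "translation": [0, 0.7, 0], "turn": 0}, {"fingers": 0, "translation": [0, 0.7, 0], "turn": 0}, {"fingers": 0, "translation": [0, 0, 0], "turn": 0}]'

```text
t: 17.6
eef_pos: [0.6355, -0.0648, 0.095]
tool_rot: [-0.0, 0.091, 0.996, -0.003]
contact_force: [-2.8, -10.1, 0.3]
gripper_width: 0.001
```

>>> move_arm --steps '[{"fingers": 0, "translation": [0, 0.7, 0], "turn": 0}, {"fingers": 0, "translation": [0, 0, 0], "turn": 0}]'

```text
t: 17.85
eef_pos: [0.6355, -0.0647, 0.095]
tool_rot: [-0.0, 0.091, 0.996, -0.003]
contact_force: [-1.4, -11.8, -0.4]
gripper_width: 0.001
```

>>> move_arm --steps '[{"fingers": 0, "translation": [0, 0.6, 0], "turn": 0}, {"fingers": 0, "translation": [0, 0, 0], "turn": 0}, {"fingers": 0, "translation": [0, 0, 0], "turn": 0}, {"fingers": 0, "translation": [0, 0, 0], "turn": 0}, {"fingers": 0, "translation": [0, 0, 0], "turn": 0}]'

```text
t: 18.48
eef_pos: [0.6355, -0.0646, 0.095]
tool_rot: [0.0, 0.092, 0.996, -0.003]
contact_force: [-1.6, -12.8, -0.6]
gripper_width: -0.001
```

>>> move_arm --steps '[{"fingers": 0, "translation": [0, 0.3, 0], "turn": 0}, {"fingers": 0, "translation": [0, 0, 0], "turn": 0}, {"fingers": 0, "translation": [0, 0, 0], "turn": 0}]'

```text
t: 18.85
eef_pos: [0.6355, -0.0646, 0.095]
tool_rot: [0.0, 0.092, 0.996, -0.003]
contact_force: [-1.7, -13.4, -1.0]
gripper_width: -0.001
```

Firm bearing felt (about 13 N). Back away and check.

>>> move_arm --steps '[{"fingers": 0, "translation": [0, -10, 0], "turn": 0}, {"fingers": 0, "translation": [0, -25, 0], "turn": 0}, {"fingers": 0, "translation": [0, 0, 50], "turn": 0}, {"fingers": 0, "translation": [0, 0, 50], "turn": 0}, {"fingers": 0, "translation": [0, -50, 20], "turn": 0}, {"fingers": 0, "translation": [-20, -50, 0], "turn": 0}, {"fingers": 0, "translation": [-20, -50, 0], "turn": 0}, {"fingers": 0, "translation": [0, 0, 0], "turn": 0}, {"fingers": 0, "translation": [0, 0, 0], "turn": 0}]'

```text
t: 19.98
eef_pos: [0.5976, -0.2398, 0.2151]
tool_rot: [0.0, 0.09, 0.996, 0.001]
contact_force: [1.1, 0.8, -0.3]
gripper_width: 0.001
```

Run:
```python
from h import *
for n in("scene","top"): cv2.imwrite(f"pics/{n}4.png",cv2.resize(read_camera(n)[80:280,120:400],None,fx=2.5,fy=2.5))
a=np.radians(-5);R=np.array([[np.cos(a),-np.sin(a)],[np.sin(a),np.cos(a)]]);O=np.array([.5348,.0119])
for n in("scene","top"):
  for k in("outlet_grip","inlet_grip","jar_centre","tee_centre","brush_centre"):
    z=.108 if "grip" in k else .016
    for r in place_of(n,k)[:1]:
        w=atz(n,r["xy"],z);print(n,k,r["xy"],round(r["conf"],2),np.round(w,4),"rig",np.round(R.T@(w[:2]-O),4))
o=get_obs();print(o["t"],o["eef_pos"],o["contact_force"])
```

```text
scene outlet_grip [249.1, 153.0] 0.76 [0.4168 0.0749 0.108 ] rig [-0.1231  0.0525]
scene inlet_grip [253.3, 223.8] 0.62 [ 0.6388 -0.0438  0.108 ] rig [ 0.1084 -0.0465]
scene jar_centre [318.1, 182.4] 0.61 [0.4895 0.2341 0.016 ] rig [-0.0645  0.2174]
scene tee_centre [188.5, 185.4] 0.87 [ 0.3461 -0.0547  0.016 ] rig [-0.1822 -0.0828]
scene brush_centre [140.9, 228.9] 0.62 [ 0.4467 -0.2033  0.016 ] rig [-0.069  -0.2221]
top outlet_grip [228.5, 209.4] 0.55 [0.4361 0.0729 0.108 ] rig [-0.1037  0.0521]
top inlet_grip [287.5, 115.8] 0.84 [ 0.639  -0.0506  0.108 ] rig [ 0.1092 -0.0532]
top jar_centre [160.2, 181.9] 0.67 [0.5098 0.2317 0.016 ] rig [-0.044   0.2168]
top tee_centre [285.1, 250.1] 0.76 [ 0.3576 -0.0516  0.016 ] rig [-0.171  -0.0787]
top brush_centre [347.1, 206.1] 0.78 [ 0.4578 -0.1928  0.016 ] rig [-0.0589 -0.2106]
20.575 [ 0.59733454 -0.23971971  0.2150126 ] [-0.32205594  0.29832919 -0.82914305]
```

View pics/scene4.png

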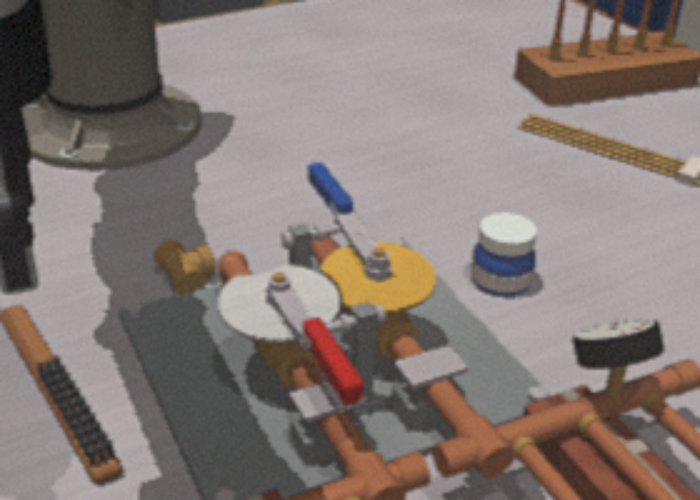

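View pics/top4.png

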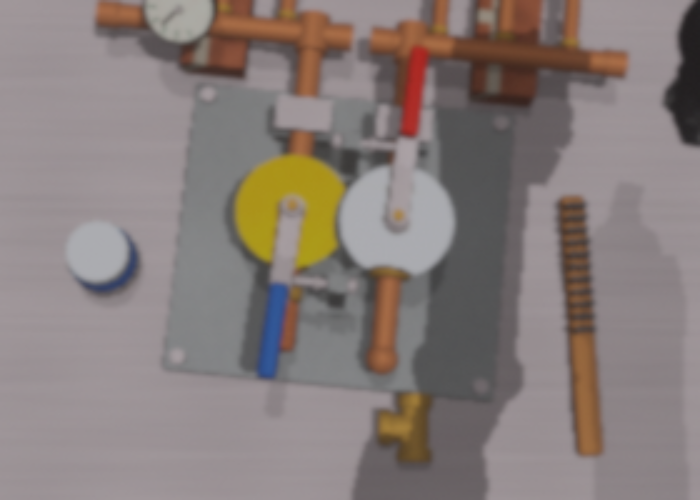

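Both levers touch their stop screws: blue sleeve at crop-top (272,330), red at (415,90). The jar, tee and brush have not moved and the hand is clear.

```bash
python3 -c "
from station import *
print(hand_in())"
```

```text
the job is handed in; nothing more can be done
None
```

Both levers are open on their stops and I handed the job in at about 20.6 s; it reported no verdict.

- **Outlet (blue):** I pushed the lever round with the closed fingers until it stopped moving. I then raised the push to about 12–14 N and held it for over half a second.
- **Inlet (red):** It turned freely past the 2° interlock point at about 5–6 N. I pushed it to its stop and held about 12–13.5 N for about a second.
- **Last pictures:** Both levers lie against their stop screws. The jar, tee and brush look the same as at the start, within the few millimetres the networks scatter. The arm is clear, with the tool force near zero.
- **Check that disagreed:** The two cameras put the blue grip about 20 mm apart along the rig's x (-0.123 m from the scene camera, -0.104 m from the top one). Both meet the limit of -0.1 m. In rig y it reads 0.052 m against the 0.0565 m limit. The red grip reads -0.047 to -0.053 m against -0.0565 m. These y margins are only 3–10 mm, because both stops feel set early, at roughly 86–88° from shut.

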